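# Lay the boiled-egg breakfast board

## Task

Lay the dark wooden breakfast board for one boiled egg, left and right as seen from the robot: stand the egg cup in the round recess at the board's near edge and set the egg gently upright in it, stand the salt shaker in the far recess on the left and the slim pepper jar to the right of the salt in the other far recess, and lay the teaspoon down in the long groove to the right of the egg cup with its bowl end pointing away from the robot. Leave the honey jar and the jam jar where they stand.

Things in the scene. Friction and masses are not known exactly. Their poses are not given: they have to be found in the camera images.
- board: Dark wooden breakfast board, 170 x 240 x 18 mm, fixed. Origin: centre of its underside; x to its far edge, y to its left, z up (turned under 0.1 rad). Sunk 6 mm into its top (floors at z = 12 mm): three equal round recesses, 64 mm across, at (x, y) mm: near (-36, 23), far left (36, 72), far right (36, -26); and a groove 146 mm long (along x), 40 mm wide, centred at (0, -87).
- rack: Light wooden two-hole egg rack, a block 53 x 92 x 22 mm, fixed to the worktop, where the egg stands at the start. Origin: centre of its underside; the two 37 mm through-holes lie at y = -21.5 mm (with the egg) and y = +21.5 mm (empty).
- egg: Brown hard-boiled egg, 43 mm thick, 54 mm long, 60 g, upright in the rack, blunt end down. Origin on its axis at its widest height, 21 mm above the blunt end, 33 mm below the top; z to the pointed end. In the rack the origin is 33 mm above the worktop (11 mm above the rack's top); in the egg cup it rests 62 mm above the cup's underside, 12 mm above the rim.
- eggcup: White ceramic egg cup on a short stem, 50 mm high, upright. Origin: centre of its underside, z up. Foot 48 mm in diameter; the bowl's outside is 44 mm in diameter from 35 mm height to the rim at 50 mm; mouth 35 mm in diameter, hollow; it holds the egg just below its widest part.
- salt: Round salt shaker, clear lower part with white salt and a grey rounded cap, 44 mm in diameter up to 74 mm height, 34 mm or less above that, 90 mm high, upright. Origin: centre of its underside, z up.
- pepper: Slim glass spice jar of ground pepper, 41 mm in diameter over its whole height, 105 mm high, with a dark brown cap; upright. Origin: centre of its underside, z up.
- teaspoon: Steel teaspoon lying bowl up on the worktop, 130 x 27 x 11 mm. Origin: under its middle, on the worktop; x points along it to the bowl end, z up. The handle is arched: between x = -30 and +8 mm it is 8 mm wide, 4 to 11 mm above the worktop; take it there, best near x = -5 mm. It lies in the strip before the sink, whose raised rim (15 mm high) begins at x = 0.455 m.
- teaspoon_bowl (a point): Point in the teaspoon's bowl, 50 mm from its middle towards the bowl end.
- honey: Honey jar with a dark lid, 65 mm in diameter, 86 mm high, behind the board; not to be moved. Origin: centre of its underside. (Wall cupboards hang above it: their underside is 0.53 m over the worktop, their fronts at x = 0.60 m; keep wrist and forearm in front of them.)
- jam: Jam jar with a wide green lid, 68 x 74 mm, 84 mm high, behind the board and left of the honey jar; not to be moved. Origin: centre of its underside.
There are look-alikes about, which are no part of the job. Leave any blue look-alike of the eggcup alone.

How it is judged:
At the end, for the whole second after the job is handed in: Egg cup, salt and pepper stand upright on the floors of their recesses (within 13 mm in x and y); the egg upright in the cup (8 mm, 0.4 rad); the teaspoon flat in the groove (14 mm), bowl to the far edge; all at rest; honey and jam jars within 20 mm of their starts (x of eggcup in the frame of board between -0.049 and -0.023 m and y of eggcup in the frame of board between 0.01 and 0.036 m and z of each of eggcup, salt, pepper in the frame of board below 0.0145 m and angle between each of eggcup, salt, pepper's own z axis and vertical below 0.1 rad and horizontal distance between egg and eggcup below 0.008 m and z of egg in the frame of eggcup between 0.057 and 0.068 m and angle between egg's own z axis and vertical below 0.4 rad and x of salt in the frame of board between 0.023 and 0.049 m and y of salt in the frame of board between 0.059 and 0.085 m and x of pepper in the frame of board between 0.023 and 0.049 m and y of pepper in the frame of board between -0.039 and -0.013 m and x of teaspoon in the frame of board between -0.014 and 0.014 m and y of teaspoon in the frame of board between -0.101 and -0.073 m and z of teaspoon in the frame of board below 0.0155 m and angle between teaspoon's own z axis and vertical below 0.15 rad and x of teaspoon_bowl in the frame of board above 0.03 m and linear speed of each of egg, eggcup, salt, pepper, teaspoon below 0.02 m/s and distance of each of honey, jam from where it was at the start of the episode below 0.02 m); the robot touches nothing.
It fails at once if the egg is dropped or driven into the cup with more than 25 N (contact force between egg and eggcup above 25 N).
It fails at once if the egg is let fall: it drops free of the fingers at over 0.8 m/s (a fall of more than about 3 cm) (linear speed of egg above 0.8 m/s and contact force between the fingers and egg below 0.3 N).
It fails at once if the honey jar or the jam jar is displaced by more than 40 mm (distance of any of honey, jam from where it was at the start of the episode above 0.04 m).
It also fails if it takes over 138 s, if anything falls off the work surface, if the arm or the gripper's body presses on something with over 40 N, if the wrist force passes 120 N, or if a joint passes its speed limit or range.

## Robot

A 6-joint arm with a two-finger parallel gripper is mounted at the origin on a cart in front of the work surface, level with it; the furniture and walls round the work are solid. World frame = base frame: x ahead of the robot, y to its left, z up, the work surface at z = 0. Lengths are in m, angles in rad, forces in N, time in s.
With the tool pointing down it reaches from about 0.3 to 0.875 m from the base axis. Payload 6.4 kg.
Tool frame: the origin (TCP) lies between the finger pads; the fingertips stand ctrl.tip_extent ahead of it and the grasp point (between the pads) is the TCP (ctrl.tip_extent is the distance from the TCP to the fingertips, in m); z points along the fingers, y is the line along which they close (so a half turn about z gives the same grasp; the last joint's range is limited). The gripper opens to 85 mm and grips with 20 to 120 N. Pads are 22 mm wide; open, the fingers measure 114 mm over their backs; the gripper's body (76 mm by 85 mm) begins 54 mm behind the grasp point. The pads swing forward as they close: fully open they stand 13 mm farther back than shut.
Start: joints at [0.915, 0.181, 1.607, -0, 1.354, -0.206], TCP at [0.25, 0.518, 0.25] pointing down, gripper open.
Joint ranges: [-2.99, 2.99], [-0.89, 2.07], [0.3, 2.58], [-1.14, 4.28], [0, 2.63], [-3.12, 3.12]. Speed limits (rad/s): [2.57, 2.57, 3.01, 3.14, 3.14, 3.14].

## Interface

Orientations are given as a unit quaternion [w, x, y, z].
In Python, from bench import ctrl gives the robot as it stands.
- The arm moves only by the tool send_rows, never from a script. Its arguments are lists of equal length, an entry for each row: "dr": the turn, a rotation vector about the tool's x, y, z in units of 6 degrees (1.0 is 6 degrees), a list of three; "xyz": the shift along the tool's x, y, z in cm, a list of three; "jaw": the opening in per cent of the stroke, from 0 (shut) to 100 (fully open). In form: {"dr": [[wx, wy, wz], ...], "xyz": [[dx, dy, dz], ...], "jaw": [jaw, ...]}. A call has exactly 8 rows; each row is the pose to reach, as a shift and turn from the pose commanded when the call began, along the tool's axes at that moment; what a row does not reach only later rows make up. A row lasts 1/8 s, in which the tool goes at most 62.5 mm and 10.7 degrees, less where a joint would pass 70% of its speed; a pose out of reach is approached as far as the arm can. A call with a gripper value outside its range is refused whole. The fingers move at their own pace and stop on an object; the grip force is fixed at half the most. Time passes only in rows, so rows that repeat a pose let the fingers close, or fill a call up. It gives the time, the measured TCP pose, the force, the opening and the grip force at its end, in the units of the state.
- ctrl.get_obs(): the state, without advancing time (a new reading comes with each control period).
- ctrl.camera(name): name is "scene" or "top"; returns the picture (420x560x3 uint8, red, green, blue); there is no depth.
- ctrl.calibration(name): a dict with "camera_matrix" (3x3 intrinsics, pixels), "world_from_camera" (4x4, takes a point from camera to world coordinates). Camera axes: x right, y up, looking along -z (the intrinsics and any distortion apply to the point x, -y, -z); pixel columns grow to the right and rows downward; lengths in m; the calibration is good to about 2 mm. A picture is of the moment at which its call begins. calibration takes no time and is no camera call.
- ctrl.hand_in(): hands the job in; it is judged then, once.
The state is a dict: "time_s": time; "q": joint angles; "dq": joint speeds; "joint_efforts": joint torques, N m; "eef_pos": TCP position; "eef_rot": TCP orientation; "wrist_force": force on the tool from outside, world axes, zero at the start; "torque": the same for the moment, N m; "opening": opening from 0.0 (shut) to 1.0 (fully open); "grasp_force": force on a finger pad.
Only numpy, scipy, OpenCV 4.12 (cv2) and the standard library are available. Lean on these libraries where they do the work, as an engineer would, in place of code of your own. Each camera call takes 0.05 s, during which the arm holds its last target. There are 200 camera calls.

## Working session

There is one attempt and no reset: what is moved stays moved. The work goes in short steps, Python scripts to look and compute and a tool call to move; the robot and the scene stay as the last step left them, time stands still between calls to the robot, and variables do not carry over. Pictures are saved under pics/ and viewed, at most 14 in all, crops included, and the job is handed in when it is done.

Besides the shell and the picture viewer there is one more tool, called after "Call:" as name(argument=value, ...) on one line, values as JSON. send_rows: Moves the arm, as the interface text tells. Its arguments: {"type":"object","properties":{"dr":{"type":"array","items":{"type":"array","items":{"type":"number"}}},"xyz":{"type":"array","items":{"type":"array","items":{"type":"number"}}},"jaw":{"type":"array","items":{"type":"number"}}},"required":["dr","xyz","jaw"]}

```bash
ls; mkdir -p pics; cat > h.py <<'E'
import numpy as np, cv2
from bench import ctrl
def snap(n,f):
    im=ctrl.camera(n); cv2.imwrite(f'pics/{f}.png',im[:,:,::-1]); return im
def ray(n,u,v,z):
    c=ctrl.calibration(n);K=np.array(c['camera_matrix']);T=np.array(c['world_from_camera'])
    d=np.linalg.inv(K)@[u,v,1]; d=T[:3,:3]@[d[0],-d[1],-d[2]]; o=T[:3,3]
    return o+d*(z-o[2])/d[2]
def proj(n,p):
    c=ctrl.calibration(n);K=np.array(c['camera_matrix']);T=np.array(c['world_from_camera'])
    q=T[:3,:3].T@(np.array(p)-T[:3,3]); q=K@[q[0],-q[1],-q[2]]; return q[:2]/q[2]
E
python3 - <<'E'
from h import *
for n in('scene','top'):
    snap(n,n+'0'); print(n,{k:np.round(v,3).tolist() if not isinstance(v,str) else v for k,v in ctrl.calibration(n).items()})
print(ctrl.get_obs(),ctrl.tip_extent)
E
```

```text
pics
scene {'camera_matrix': [[416.114, 0.0, 274.876], [0.0, 416.114, 207.15], [0.0, 0.0, 1.0]], 'world_from_camera': [[-0.578, 0.426, -0.696, -0.313], [-0.815, -0.325, 0.479, 0.656], [-0.022, 0.844, 0.535, 0.697], [0.0, 0.0, 0.0, 1.0]]}
top {'camera_matrix': [[462.748, 0.0, 279.63], [0.0, 462.748, 218.065], [0.0, 0.0, 1.0]], 'world_from_camera': [[-0.013, 0.985, -0.174, 0.311], [-1.0, -0.011, 0.014, 0.077], [0.012, 0.174, 0.985, 1.356], [0.0, 0.0, 0.0, 1.0]]}
{'time_s': 0.1, 'q': array([ 9.14702224e-01,  1.81462357e-01,  1.60789631e+00, -3.76267550e-06,
        1.35379374e+00, -2.06298802e-01]), 'dq': array([-0.00088158, -0.00039747, -0.00288786,  0.00163563,  0.00104189,
       -0.00048911]), 'joint_efforts': array([-4.48718447e-04, -4.45869219e+01, -3.52238059e+01, -2.95340888e-04,
        4.00333840e-03, -3.70380548e-06]), 'eef_pos': array([0.24969758, 0.51744388, 0.24948234]), 'eef_rot': array([-3.24286509e-04,  2.23006127e-01,  9.74816731e-01, -7.09258460e-04]), 'wrist_force': array([ 0.1443028 , -1.01577452,  0.26001739]), 'torque': array([ 0.02512424,  0.00307059, -0.03229839]), 'grasp_force': 0.0, 'opening': 0.9978701419355532} 0.019
```

View pics/top0.png

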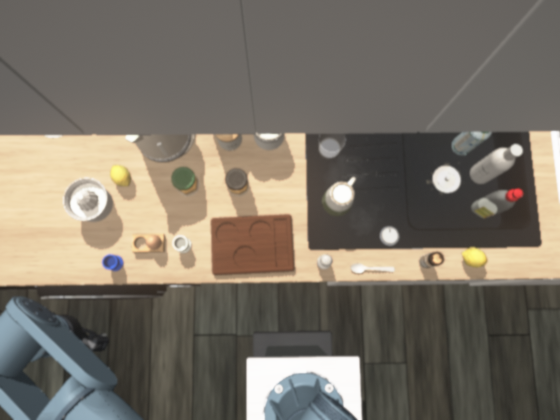

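View pics/scene0.png

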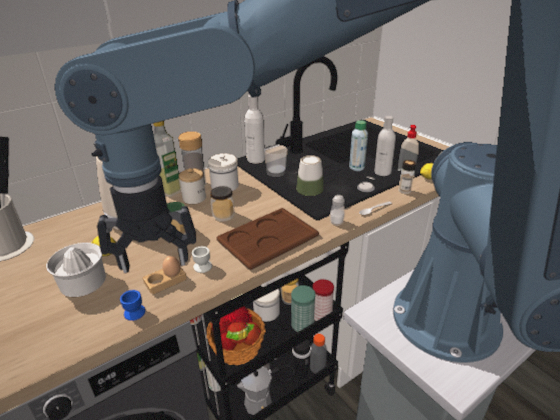

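The top view shows the board at about (252,244), white egg cup (181,243), rack with egg (150,243), blue cup (112,262), salt (325,261), spoon (352–394,268) with its bowl to the left, and pepper (433,260). The jars stand at (184,180) and (236,180). Next I enlarge the strips to measure them.

```bash
python3 - <<'E'
from h import *
t=cv2.imread('pics/top0.png'); s=cv2.imread('pics/scene0.png')
a=cv2.resize(t[205:285,95:300],None,fx=3.9,fy=3.9,interpolation=cv2.INTER_CUBIC)
b=cv2.resize(t[225:285,300:500],None,fx=4,fy=4,interpolation=cv2.INTER_CUBIC)
im=np.zeros((312+240,800,3),np.uint8); im[:312,:a.shape[1]]=a[:312]; im[312:,:]=b
cv2.imwrite('pics/tz.png',im)
a=cv2.resize(s[200:325,110:330],None,fx=3.6,fy=3.6,interpolation=cv2.INTER_CUBIC)[:,:800]
cv2.imwrite('pics/sz1.png',a)
a=cv2.resize(s[150:240,310:440],None,fx=6,fy=6,interpolation=cv2.INTER_CUBIC)[:600,:800]
cv2.imwrite('pics/sz2.png',a)
E
```

```text
(no output)
```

View pics/tz.png

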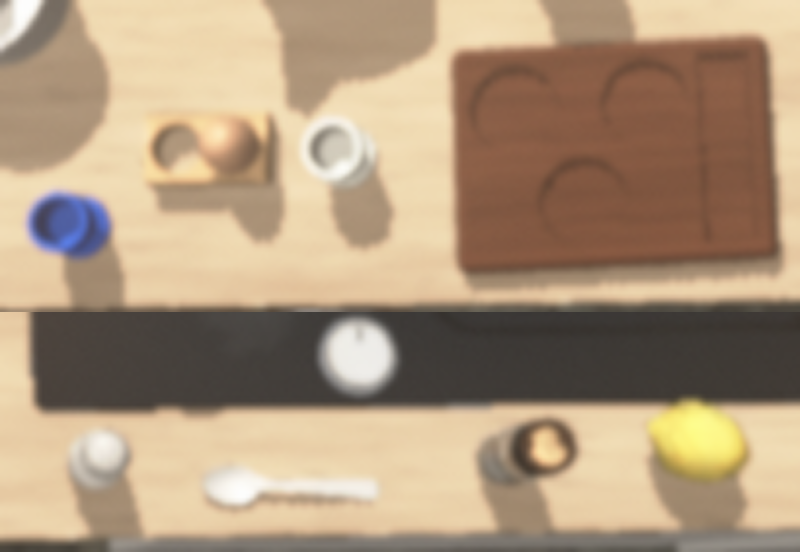

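View pics/sz1.png

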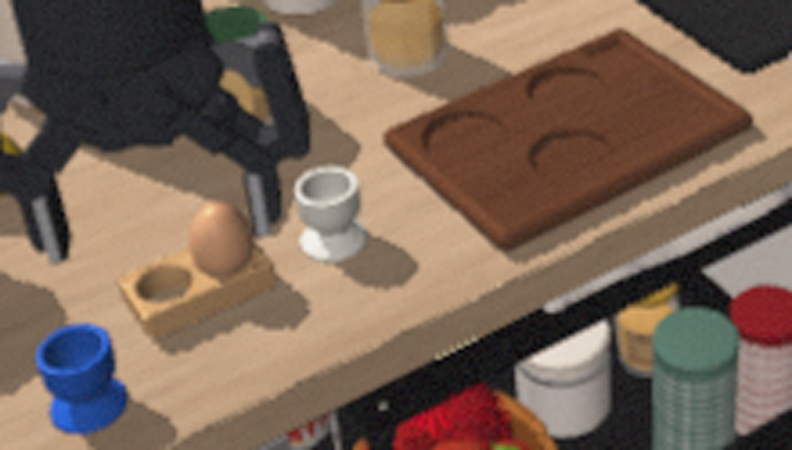

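View pics/sz2.png

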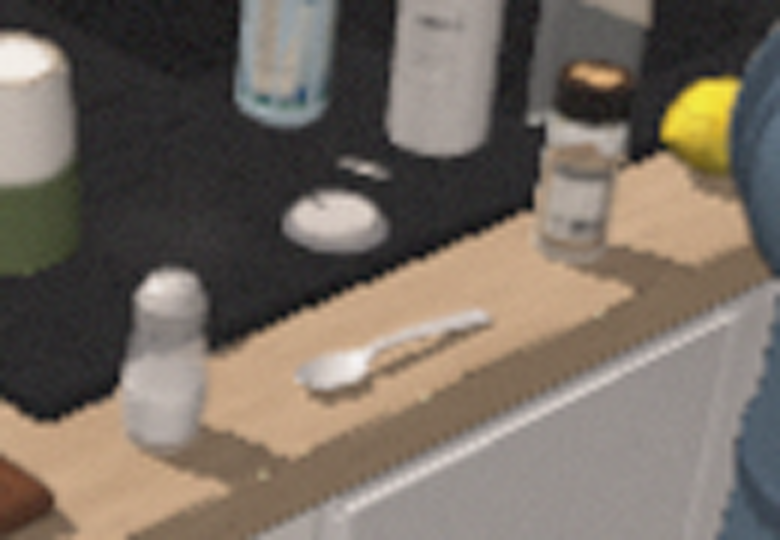

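```bash
cat > m.py <<'E'
from h import *
def blob(im,lo,hi,box,n=0):
    x0,y0,x1,y1=box; h=cv2.cvtColor(im,cv2.COLOR_RGB2HSV)[y0:y1,x0:x1]
    m=cv2.inRange(h,lo,hi); c=max(cv2.findContours(m,cv2.RETR_EXTERNAL,cv2.CHAIN_APPROX_NONE)[0],key=cv2.contourArea)
    return c[:,0,:]+np.array([x0,y0])
if __name__=='__main__':
    t=cv2.imread('pics/top0.png')[:,:,::-1].copy()
    c=blob(t,(0,90,30),(14,255,170),(200,205,305,285))
    w=np.array([ray('top',u,v,.016)[:2] for u,v in c],np.float32)
    r=cv2.minAreaRect(w); print('board',r); print(cv2.boxPoints(r).round(4).tolist())
    h=cv2.cvtColor(t,cv2.COLOR_RGB2HSV)
    for nm,p in dict(egg=(153,241),wood=(240,280),salt=(325,259),spoon=(360,268),cup=(181,235),lid=(438,251),table=(200,260)).items(): print(nm,h[p[1],p[0]])
    z=lambda a,b:(95+a/3.9-.37,205+b/3.9-.37)
    y=lambda a,b:(300+a/4-.37,225+(b-312)/4-.37)
    for nm,px,hh in [('cuprim',z(335,148),.05),('egg',z(231,145),.036),('rackTL',z(150,115),.022),('rackTR',z(268,115),.022),('rackBR',z(270,185),.022),('rackBL',z(150,185),.022),
      ('saltcap',y(102,449),.084),('peppertop',y(545,447),.105),('bowltip',y(203,485),.006),('tail',y(378,490),.005),('sinkrim',y(200,408),.015),('edge',y(150,538),0)]:
        print(nm,np.round(ray('top',*px,hh),4))
    s=lambda a,b:(110+a/3.6-.37,200+b/3.6-.37)
    q=lambda a,b:(310+a/6-.4,150+b/6-.4)
    for nm,px,hh in [('cuprim',s(328,187),.05),('cupfoot',s(332,240),.003),('egg',s(220,240),.036),('saltmid',q(164,410),.02),('saltcap',q(170,290),.082),('peppertop',q(596,75),.105),('pepperbot',q(571,240),.003),('bowltip',q(297,380),.006),('tail',q(490,318),.006),
      ('bdL',s(386,138),.016),('bdN',s(507,245),.016),('bdR',s(751,120),.016),('bdF',s(622,30),.016)]:
        print('S',nm,np.round(ray('scene',*px,hh),4))
E
python3 m.py
```

```text
board ((0.4728583097457886, 0.13952869176864624), (0.1697092205286026, 0.23646119236946106), 2.053786277770996)
[[0.3837999999523163, 0.25459998846054077], [0.392300009727478, 0.018300000578165054], [0.5619000196456909, 0.024399999529123306], [0.5533999800682068, 0.260699987411499]]
egg [ 14  98 230]
wood [ 18  72 230]
salt [ 19  15 242]
spoon [ 23   4 252]
cup [ 19  25 246]
lid [ 16  81 189]
table [ 19  67 237]
cuprim [0.4743 0.3405 0.05  ]
egg [0.4792 0.4195 0.036 ]
rackTL [0.5042 0.4839 0.022 ]
rackTR [0.5031 0.3965 0.022 ]
rackBR [0.4509 0.3934 0.022 ]
rackBL [0.452  0.4818 0.022 ]
saltcap [ 0.4202 -0.0644  0.084 ]
peppertop [ 0.416  -0.3632  0.105 ]
bowltip [ 0.3998 -0.1459  0.006 ]
tail [ 0.3946 -0.2738  0.005 ]
sinkrim [ 0.4551 -0.1445  0.015 ]
edge [ 0.3622 -0.1068  0.    ]
S cuprim [0.4717 0.3445 0.05  ]
S cupfoot [0.4723 0.3471 0.003 ]
S egg [0.4808 0.4231 0.036 ]
S saltmid [ 0.4105 -0.0599  0.02  ]
S saltcap [ 0.4181 -0.0659  0.082 ]
S peppertop [ 0.4171 -0.365   0.105 ]
S pepperbot [ 0.4182 -0.3688  0.003 ]
S bowltip [ 0.4053 -0.146   0.006 ]
S tail [ 0.387  -0.2675  0.006 ]
S bdL [0.5404 0.265  0.016 ]
S bdN [0.3797 0.2577 0.016 ]
S bdR [0.3906 0.0278 0.016 ]
S bdF [0.5551 0.0306 0.016 ]
```

Top and scene agree to within about 5 mm, and the board (yaw ≈ +0.036), rack size and sink rim (x = 0.455) all check out. I'll move above the cup with the tool axes aligned to the world.

Call:
send_rows(dr=[[0,0,-0.6],[0,0,-1.3],[0,0,-2.1],[0,0,-3],[0,0,-3.8],[0,0,-4.3],[0,0,-4.3],[0,0,-4.3]], xyz=[[-3.5,-0.8,1],[-8,-1.7,3],[-13,-2.8,5],[-18,-4,7],[-23,-5,9],[-27.7,-6.1,10],[-27.7,-6.1,10],[-27.7,-6.1,10]], jaw=[70,70,70,70,70,70,70,70])

```text
time_s: 1.1
eef_pos: [0.4725, 0.3424, 0.1499]
eef_rot: [-0.001, 0.0, 1.0, -0.0]
wrist_force: [0.7, 0.4, -1.3]
opening: 0.698
grasp_force: 0.0
```

```bash
python3 - <<'E'
from h import *
for n,box in(('scene',(110,100,290,325)),('top',(80,180,300,290))):
    im=snap(n,n+'1'); x0,y0,x1,y1=box
    c=cv2.resize(im[y0:y1,x0:x1],None,fx=2.6 if n=='scene' else 3.6,fy=2.6 if n=='scene' else 3.6,interpolation=cv2.INTER_CUBIC); cv2.imwrite('pics/%s1z.png'%n,c[:,:,::-1])
o=ctrl.get_obs(); print({k:np.round(o[k],4) for k in('time_s','eef_pos','eef_rot','opening','wrist_force')},ctrl.tip_extent)
p=o['eef_pos']
for d in(.03,-.03):
  for z in (0,-.006,-.019): print(d,z,(proj('scene',p+[0,d,z])-[110,100])*2.6,(proj('top',p+[0,d,z])-[80,180])*3.6)
E
```

```text
{'time_s': np.float64(1.2), 'eef_pos': array([0.4721, 0.3432, 0.1504]), 'eef_rot': array([-1.e-04, -7.e-04,  1.e+00,  1.e-04]), 'opening': np.float64(0.7007), 'wrist_force': array([-0.1968,  0.3834,  0.422 ])} 0.019
0.03 0 [193.94576387 318.06165309] [289.20011771 212.06961437]
0.03 -0.006 [194.8601983 323.5397884] [291.18877171 213.13426719]
0.03 -0.019 [196.82100719 335.28647695] [295.43198143 215.40592692]
-0.03 0 [253.44900616 295.92409022] [371.94624544 211.10177053]
-0.03 -0.006 [254.14741652 301.31633011] [373.53216771 212.17039259]
-0.03 -0.019 [255.64545163 312.88225925] [376.9161002  214.45054526]
```

View pics/scene1z.png

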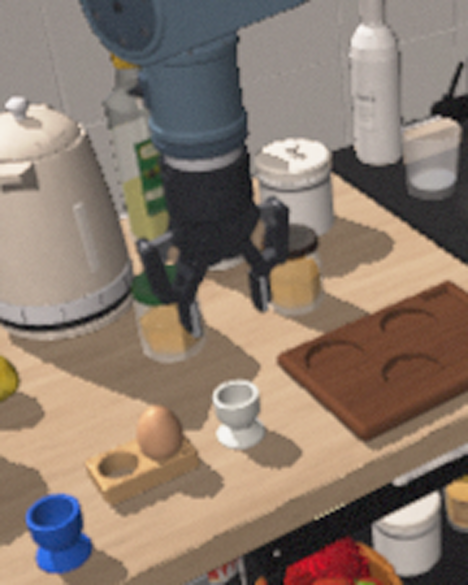

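Finger tips are at zoom (193,332) and (262,310), within about 1 px of the prediction, so the calibration and the cup position (0.473, 0.343) hold. Grasping the cup.

Call:
send_rows(dr=[[0,0,0],[0,0,0],[0,0,0],[0,0,0],[0,0,0],[0,0,0],[0,0,0],[0,0,0]], xyz=[[0,0,3],[0,0,6],[0,0,8.5],[0,0,10],[0,0,10.8],[0,0,10.8],[0,0,10.8],[0,0,10.8]], jaw=[70,70,70,70,70,70,40,0])

```text
time_s: 2.2
eef_pos: [0.474, 0.343, 0.0437]
eef_rot: [0.001, -0.0, 1.0, 0.001]
wrist_force: [-0.9, 0.4, 5.0]
opening: 0.507
grasp_force: 61.3
```

Call:
send_rows(dr=[[0,0,0],[0,0,0],[0,0,0],[0,0,0],[0,0,0],[0,0,0],[0,0,0],[0,0,0]], xyz=[[0,0,0],[0,0,0],[0,0,0],[0,0,0],[0,0,0],[0,0,-1],[0,0,-3],[0,0,-5]], jaw=[0,0,0,0,0,0,0,0])

```text
time_s: 3.2
eef_pos: [0.4731, 0.3425, 0.094]
eef_rot: [0.0, -0.0, 1.0, 0.0]
wrist_force: [0.7, -0.1, -0.7]
opening: 0.506
grasp_force: 61.1
```

Call:
send_rows(dr=[[0,0,0],[0,0,0],[0,0,0],[0,0,0],[0,0,0],[0,0,0],[0,0,0],[0,0,0]], xyz=[[0.8,-3.5,0],[1.8,-8,0],[2.8,-12.5,0],[3.6,-16.2,0],[4,-17.9,0],[4,-17.9,1],[4,-17.9,2.2],[4,-17.9,2.2]], jaw=[0,0,0,0,0,0,0,0])

```text
time_s: 4.2
eef_pos: [0.432, 0.1641, 0.0689]
eef_rot: [-0.001, -0.001, 1.0, -0.0]
wrist_force: [-0.8, 0.2, -0.2]
opening: 0.506
grasp_force: 61.2
```

```bash
python3 - <<'E'
from h import *
a=snap('scene','scene2'); b=snap('top','top2')
a=cv2.resize(a[190:275,190:330],None,fx=4,fy=4,interpolation=cv2.INTER_CUBIC)
b=cv2.resize(b[200:290,200:305],None,fx=5,fy=2.5*2,interpolation=cv2.INTER_CUBIC)[:,:525]
b=cv2.resize(b,None,fx=.55,fy=.55)
im=np.zeros((340+b.shape[0],560,3),np.uint8); im[:340]=a; im[340:,:b.shape[1]]=b; cv2.imwrite('pics/z2.png',im[:,:,::-1]); print(im.shape)
p=ctrl.get_obs()['eef_pos']; print(p, ray('scene',0,0,0)[:0])
E
```

```text
(588, 560, 3)
[0.43272752 0.16410707 0.06975889] []
```

View pics/z2.png

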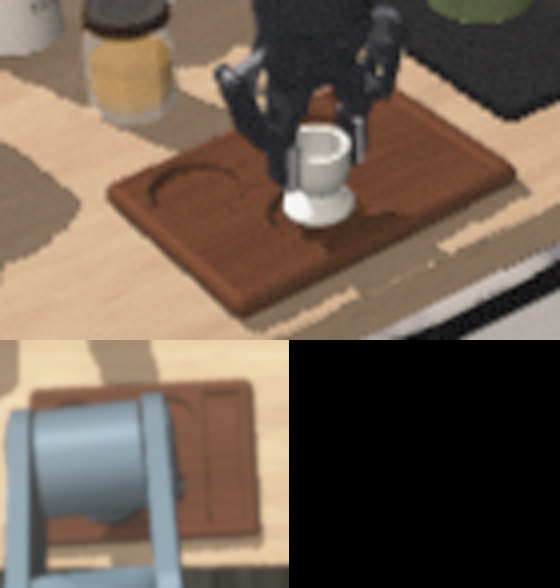

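```bash
python3 - <<'E'
from h import *
print('foot',ray('scene',190+319/4-.37,190+202/4-.37,.028))
for nm,c in (('top',(.4361,.1612)),('mix',(.433,.1635)),('sc',(.4297,.1667))):
    P=np.array([(proj('scene',[c[0]+.032*np.cos(a),c[1]+.032*np.sin(a),.018])-[110,200]+.37)*3.6 for a in np.linspace(0,6.28,200)])
    print(nm,'scene zoom L/T/R',P[P[:,0].argmin()].round(),P[P[:,1].argmin()].round(),P[P[:,0].argmax()].round())
    P=np.array([(proj('top',[c[0]+.032*np.cos(a),c[1]+.032*np.sin(a),.018])-[95,205]+.37)*3.9 for a in np.linspace(0,6.28,200)])
    print(nm,'top zoom L/T/R',P[P[:,0].argmin()].round(),P[P[:,1].argmin()].round(),P[P[:,0].argmax()].round())
E
```

```text
foot [0.43176877 0.16385123 0.028     ]
top scene zoom L/T/R [532. 154.] [576. 127.] [618. 152.]
top top zoom L/T/R [542. 202.] [585. 159.] [628. 202.]
mix scene zoom L/T/R [532. 157.] [576. 130.] [618. 155.]
mix top zoom L/T/R [539. 207.] [582. 163.] [625. 206.]
sc scene zoom L/T/R [531. 161.] [575. 134.] [617. 159.]
sc top zoom L/T/R [534. 211.] [578. 167.] [621. 210.]
```

Call:
send_rows(dr=[[0,0,0],[0,0,0],[0,0,0],[0,0,0],[0,0,0],[0,0,0],[0,0,0],[0,0,0]], xyz=[[0,0,0.6],[0,0,1.1],[0,0,1.4],[0,0,1.55],[0,0,1.55],[0,0,1.55],[0,0,1.55],[0,0,1.55]], jaw=[0,0,0,0,0,0,60,68])

```text
time_s: 5.3
eef_pos: [0.4332, 0.1634, 0.0548]
eef_rot: [0.0, -0.0, 1.0, 0.0]
wrist_force: [0.6, 0.6, -0.1]
opening: 0.678
grasp_force: 0.0
```

Call:
send_rows(dr=[[0,0,0],[0,0,0],[0,0,0],[0,0,0],[0,0,0],[0,0,0],[0,0,0],[0,0,0]], xyz=[[0,0,-0.5],[0,0,-3],[0,0,-7],[-0.8,5,-9],[-1.9,11,-10],[-3.3,17,-10],[-4.4,23,-10],[-4.7,25.8,-10]], jaw=[68,75,75,75,75,75,75,75])

```text
time_s: 6.3
eef_pos: [0.4799, 0.4245, 0.1549]
eef_rot: [0.0, -0.001, 1.0, 0.0]
wrist_force: [-0.3, -1.0, -0.6]
opening: 0.756
grasp_force: 0.0
```

```bash
python3 - <<'E'
from h import *
a=snap('scene','scene3'); b=snap('top','top3')
a=cv2.resize(a[150:300,130:330],None,fx=4,fy=4,interpolation=cv2.INTER_CUBIC); cv2.imwrite('pics/z3.png',a[:,:,::-1])
b=cv2.resize(b[205:285,95:300],None,fx=3.9,fy=3.9,interpolation=cv2.INTER_CUBIC); cv2.imwrite('pics/z3t.png',b[:,:,::-1])
p=ctrl.get_obs()['eef_pos']; print(p)
E
```

```text
[0.47955101 0.42427275 0.15472674]
```

View pics/z3.png

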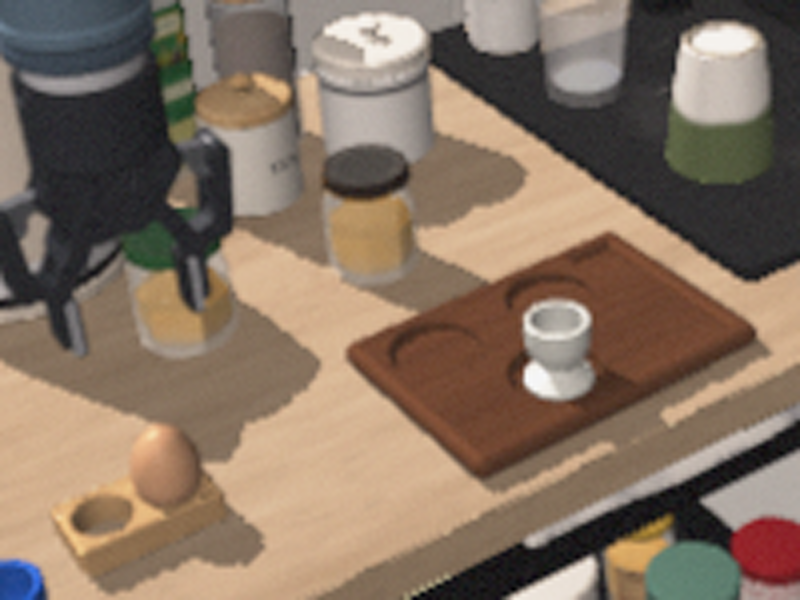

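```bash
python3 - <<'E'
from h import *
f=lambda a,b:(130+a/4-.37,150+b/4-.37)
print('rim',ray('scene',*f(557,327),.062),'foot',ray('scene',*f(559,379),.016),'egg',ray('scene',*f(165,465),.037))
t=cv2.imread('pics/top3.png')[:,:,::-1].copy()
h=cv2.cvtColor(t,cv2.COLOR_RGB2HSV)
m=cv2.inRange(h,(0,0,120),(40,80,255)); m[:,:225]=0;m[:,285:]=0;m[:225]=0;m[265:]=0
n,l,s,c=cv2.connectedComponentsWithStats(m); i=1+s[1:,4].argmax() if n>1 else 0; print(s[i],c[i],ray('top',*c[i],.05))
print(ctrl.get_obs()['eef_pos'])
E
```

```text
rim [0.42596704 0.16827515 0.062     ] foot [0.429553   0.16580434 0.016     ] egg [0.48087531 0.42259327 0.037     ]
[235 247  19  18 282] [243.81914894 255.86524823] [0.43446266 0.16136529 0.05      ]
[0.47955101 0.42427275 0.15472674]
```

View pics/z3t.png

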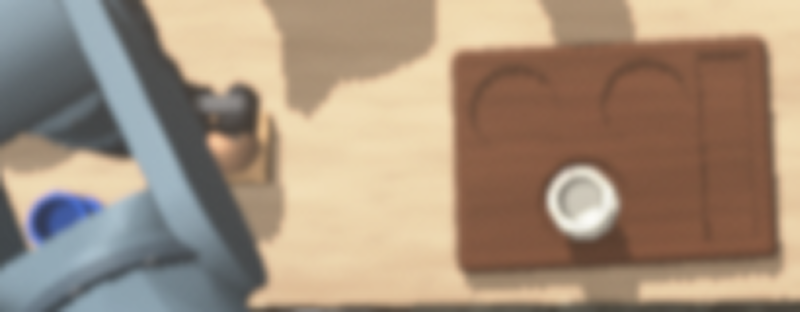

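The cup stands in the near recess (top zoom rim centre (582,202)). Now the egg.

Call:
send_rows(dr=[[0,0,0],[0,0,0],[0,0,0],[0,0,0],[0,0,0],[0,0,0],[0,0,0],[0,0,0]], xyz=[[0,0,2],[0,0,5],[0,0,8],[0,0,9.8],[0,0,10.5],[0,0,10.8],[0,0,10.8],[0,0,10.8]], jaw=[75,75,75,75,75,75,75,75])

```text
time_s: 7.4
eef_pos: [0.4805, 0.4219, 0.0478]
eef_rot: [0.001, -0.0, 1.0, 0.0]
wrist_force: [-0.6, -0.2, 0.6]
opening: 0.752
grasp_force: 0.0
```

```bash
python3 - <<'E'
from h import *
o=ctrl.get_obs(); print(o['eef_pos'],o['wrist_force'])
a=snap('scene','scene4'); a=cv2.resize(a[190:300,110:250],None,fx=4.2,fy=4.2,interpolation=cv2.INTER_CUBIC); cv2.imwrite('pics/z4.png',a[:,:,::-1])
E
```

```text
[0.48045367 0.42186906 0.04781879] [-0.62536003 -0.17199276  0.58054051]
```

View pics/z4.png

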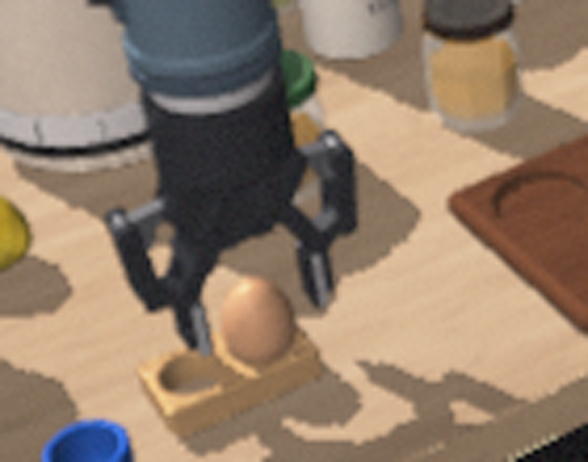

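Call:
send_rows(dr=[[0,0,0],[0,0,0],[0,0,0],[0,0,0],[0,0,0],[0,0,0],[0,0,0],[0,0,0]], xyz=[[0,0,0.2],[0,0,0.4],[0,0,0.4],[0,0,0.4],[0,0,0.4],[0,0,0.4],[0,0,0.4],[0,0,0.4]], jaw=[75,70,60,50,0,0,0,0])

```text
time_s: 8.45
eef_pos: [0.4801, 0.4225, 0.0435]
eef_rot: [0.0, -0.0, 1.0, 0.001]
wrist_force: [-1.6, 5.0, 3.4]
opening: 0.471
grasp_force: 60.0
```

Call:
send_rows(dr=[[0,0,0],[0,0,0],[0,0,0],[0,0,0],[0,0,0],[0,0,0],[0,0,0],[0,0,0]], xyz=[[0,0,-0.3],[0,0,-0.8],[0,0,-1.5],[0,0,-2.5],[0,0,-4],[0,0,-6],[0,0,-8],[0,0,-8]], jaw=[0,0,0,0,0,0,0,0])

```text
time_s: 9.45
eef_pos: [0.4814, 0.4224, 0.126]
eef_rot: [0.002, -0.0, 1.0, 0.001]
wrist_force: [-0.3, -0.7, -1.0]
opening: 0.47
grasp_force: 60.5
```

```bash
python3 - <<'E'
from h import *
o=ctrl.get_obs(); print(o['eef_pos'],o['wrist_force'])
a=snap('scene','scene5'); a=cv2.resize(a[150:290,120:300],None,fx=4,fy=4,interpolation=cv2.INTER_CUBIC); cv2.imwrite('pics/z5.png',a[:,:,::-1])
print((proj('scene',o['eef_pos']+[0,0,-.010])-[120,150]+.37)*4)
E
```

```text
[0.48143799 0.42244812 0.12600168] [-0.31081676 -0.65002588 -1.01379992]
[183.90648004 360.7654699 ]
```

View pics/z5.png

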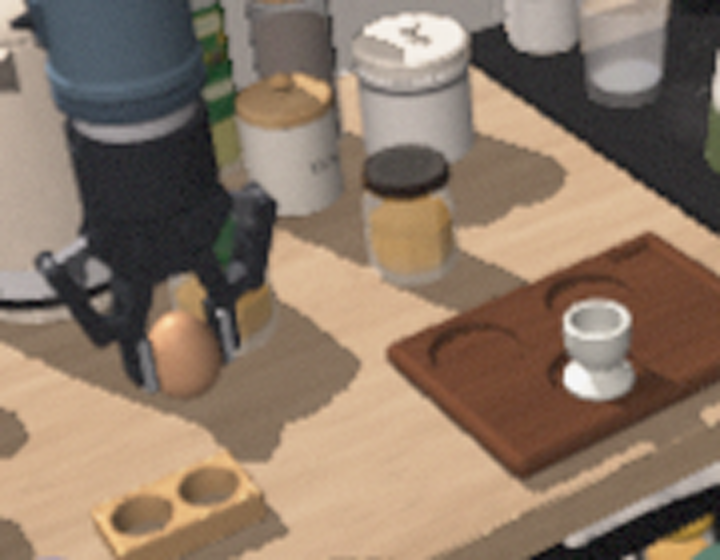

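Egg held upright and centred at zoom (184,354), as predicted. Carrying it over the cup.

Call:
send_rows(dr=[[0,0,0],[0,0,0],[0,0,0],[0,0,0],[0,0,0],[0,0,0],[0,0,0],[0,0,0]], xyz=[[0.4,-2,0],[1.1,-6,0],[2.1,-11,0],[3.1,-16.5,0],[4,-21.5,0],[4.6,-24.8,0],[4.8,-25.9,0],[4.8,-25.9,0]], jaw=[0,0,0,0,0,0,0,0])

```text
time_s: 10.5
eef_pos: [0.432, 0.1623, 0.1226]
eef_rot: [-0.0, 0.0, 1.0, 0.0]
wrist_force: [0.4, 0.3, -0.2]
opening: 0.468
grasp_force: 60.6
```

Call:
send_rows(dr=[[0,0,0],[0,0,0],[0,0,0],[0,0,0],[0,0,0],[0,0,0],[0,0,0],[0,0,0]], xyz=[[0,0,0.5],[0,0,1.2],[0,0,2],[0,0,2.6],[0,0,2.8],[0,0,2.8],[0,0,2.8],[0,0,2.8]], jaw=[0,0,0,0,0,0,0,0])

```text
time_s: 11.5
eef_pos: [0.4323, 0.1624, 0.0951]
eef_rot: [0.0, -0.0, 1.0, 0.0]
wrist_force: [-0.6, -0.3, -0.5]
opening: 0.465
grasp_force: 60.6
```

```bash
python3 - <<'E'
from h import *
o=ctrl.get_obs(); print(o['eef_pos'],o['wrist_force'])
a=snap('scene','scene6'); a=cv2.resize(a[190:270,210:320],None,fx=6,fy=6,interpolation=cv2.INTER_CUBIC); cv2.imwrite('pics/z6.png',a[:,:,::-1])
E
```

```text
[0.43226425 0.16242836 0.09508507] [-0.64998491 -0.29246839 -0.45295179]
```

View pics/z6.png

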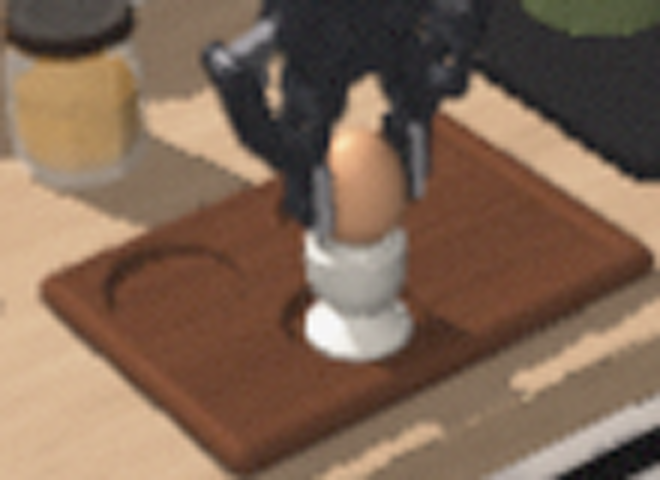

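Call:
send_rows(dr=[[0,0,0],[0,0,0],[0,0,0],[0,0,0],[0,0,0],[0,0,0],[0,0,0],[0,0,0]], xyz=[[0,0.1,0.1],[0,0.1,0.2],[0,0.1,0.3],[0,0.1,0.4],[0,0.1,0.5],[0,0.1,0.6],[0,0.1,0.7],[0,0.1,0.7]], jaw=[0,0,0,0,0,0,0,0])

```text
time_s: 12.55
eef_pos: [0.432, 0.1634, 0.0878]
eef_rot: [0.0, -0.0, 1.0, 0.0]
wrist_force: [-0.3, -0.6, -2.5]
opening: 0.466
grasp_force: 60.6
```

Call:
send_rows(dr=[[0,0,0],[0,0,0],[0,0,0],[0,0,0],[0,0,0],[0,0,0],[0,0,0],[0,0,0]], xyz=[[0,0,0.05],[0,0,0.1],[0,0,0.15],[0,0,0.2],[0,0,0.2],[0,0,0.2],[0,0,0.2],[0,0,0.2]], jaw=[0,0,0,0,0,0,0,0])

```text
time_s: 13.55
eef_pos: [0.4321, 0.1634, 0.0859]
eef_rot: [0.0, -0.0, 1.0, 0.0]
wrist_force: [-0.1, -0.2, 2.6]
opening: 0.468
grasp_force: 60.8
```

Call:
send_rows(dr=[[0,0,0],[0,0,0],[0,0,0],[0,0,0],[0,0,0],[0,0,0],[0,0,0],[0,0,0]], xyz=[[0,0,0.03],[0,0,0.05],[0,0,0.08],[0,0,0.1],[0,0,0.1],[0,0,0.1],[0,0,0.1],[0,0,0.1]], jaw=[0,0,0,0,0,0,0,0])

```text
time_s: 14.55
eef_pos: [0.4327, 0.1635, 0.0853]
eef_rot: [0.001, -0.0, 1.0, 0.0]
wrist_force: [1.8, -0.2, 5.1]
opening: 0.472
grasp_force: 61.1
```

Light contact (5 N, opening eased), so I release slowly.

Call:
send_rows(dr=[[0,0,0],[0,0,0],[0,0,0],[0,0,0],[0,0,0],[0,0,0],[0,0,0],[0,0,0]], xyz=[[0,0,0],[0,0,0],[0,0,0],[0,0,0],[0,0,0],[0,0,0],[0,0,0],[0,0,0]], jaw=[48,49,50,51,53,56,60,66])

```text
time_s: 15.55
eef_pos: [0.432, 0.1634, 0.0848]
eef_rot: [-0.0, -0.0, 1.0, -0.0]
wrist_force: [-0.7, -1.0, 0.9]
opening: 0.662
grasp_force: 0.0
```

Call:
send_rows(dr=[[0,0,0],[0,0,0],[0,0,0],[0,0,0],[0,0,0],[0,0,0],[0,0,0],[0,0,0]], xyz=[[0,0,0],[0,0,-0.5],[0,0,-2],[0,0,-4],[0,0,-7],[0,0,-10],[0,0,-10],[0,0,-10]], jaw=[72,75,75,75,75,75,75,75])

```text
time_s: 16.55
eef_pos: [0.4318, 0.1634, 0.1849]
eef_rot: [0.0, -0.0, 1.0, -0.0]
wrist_force: [-0.0, 0.3, -1.1]
opening: 0.752
grasp_force: 0.0
```

```bash
python3 - <<'E'
from h import *
o=ctrl.get_obs(); print(o['eef_pos'],o['q'].round(2))
a=snap('scene','scene7'); a=cv2.resize(a[180:270,210:330],None,fx=6,fy=6,interpolation=cv2.INTER_CUBIC); cv2.imwrite('pics/z7.png',a[:,:,::-1])
# spoon from both views: white low-saturation mask, axis by PCA on plane z=6mm
t=cv2.imread('pics/top0.png')[:,:,::-1].copy()
s=cv2.imread('pics/scene0.png')[:,:,::-1].copy()
for n,im,b in(('top',t,(346,258,402,278)),('scene',s,(355,195,396,220))):
    x0,y0,x1,y1=b; h=cv2.cvtColor(im,cv2.COLOR_RGB2HSV)[y0:y1,x0:x1]
    m=cv2.inRange(h,(0,0,150),(179,45,255)); k,l,st,c=cv2.connectedComponentsWithStats(m); i=1+st[1:,4].argmax()
    v,u=np.nonzero(l==i); w=np.array([ray(n,a+x0,b_+y0,.007)[:2] for a,b_ in zip(u,v)])
    lo,hi=w[w[:,1]<w[:,1].min()+.012].mean(0),w[w[:,1]>w[:,1].max()-.03].mean(0)
    print(n,st[i],'y',w[:,1].min(),w[:,1].max(),'tail',lo,'bowl',hi,'yaw',np.degrees(np.arctan2(*(hi-lo)[::-1])))
    for yy in np.arange(-.27,-.14,.01):
        q=w[abs(w[:,1]-yy)<.004]; print(round(yy,2),len(q),q[:,0].mean().round(4) if len(q) else '',end=' | ')
    print()
E
```

```text
[0.43176476 0.16341948 0.18485026] [ 0.1  -0.    1.95 -0.    1.2  -1.47]
top [  5   5  44  10 236] y -0.273105446027572 -0.1474594714173988 tail [ 0.39535273 -0.26712209] bowl [ 0.40002718 -0.16381374] yaw 87.40927372384472
-0.27 13 0.3949 | -0.26 12 0.3953 | -0.25 15 0.3981 | -0.24 11 0.3963 | -0.23 12 0.3969 | -0.22 9 0.3984 | -0.21 7 0.399 | -0.2 9 0.3987 | -0.19 8 0.4003 | -0.18 25 0.3989 | -0.17 26 0.3992 | -0.16 25 0.4 | -0.15 18 0.4008 | 
scene [  4   7  33  13 104] y -0.2657967375216511 -0.1443689457640871 tail [ 0.39154676 -0.25985035] bowl [ 0.39974722 -0.16058443] yaw 85.2774602258274
-0.27 0  | -0.26 7 0.3906 | -0.25 7 0.3942 | -0.24 4 0.3973 | -0.23 5 0.3982 | -0.22 5 0.401 | -0.21 4 0.4036 | -0.2 2 0.4033 | -0.19 6 0.4028 | -0.18 8 0.3994 | -0.17 13 0.3995 | -0.16 13 0.3998 | -0.15 10 0.3997 |
```

View pics/z7.png

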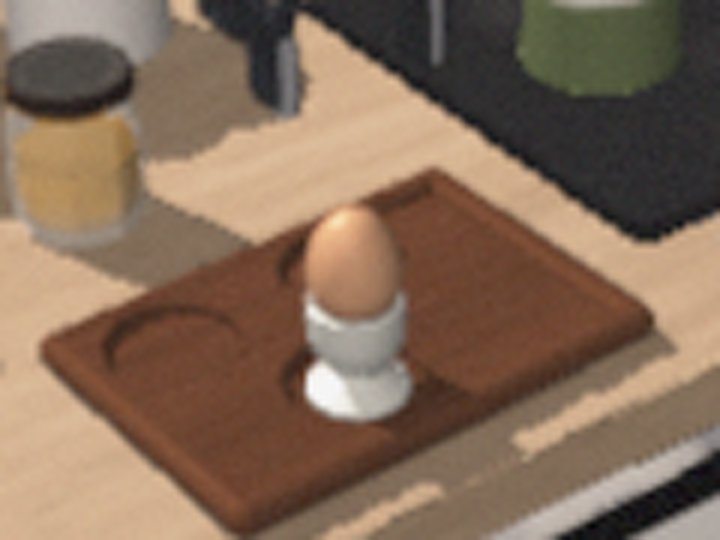

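Egg stands upright in the cup (zoom (353,262), cup foot (358,385)). Next the spoon: grasp at (0.400, −0.2135), spoon yaw ≈ 86.5°.

Call:
send_rows(dr=[[0,0,1],[0,0,2.6],[0,0,4.2],[0,0,5.8],[0,0,7.4],[0,0,9],[0,0,10.6],[0,0,12]], xyz=[[0.2,-3,0],[0.6,-8,0],[1.2,-13.5,0],[1.8,-19.5,0],[2.4,-25.5,0],[2.9,-31.5,0],[3.2,-36,0],[3.2,-37.7,0]], jaw=[75,75,75,60,45,45,45,45])

```text
time_s: 17.6
eef_pos: [0.3991, -0.2157, 0.1837]
eef_rot: [-0.001, 0.591, 0.807, -0.0]
wrist_force: [0.3, 0.4, -0.2]
opening: 0.448
grasp_force: 0.0
```

Call:
send_rows(dr=[[0,0,1.2],[0,0,2.4],[0,0,3.6],[0,0,3.6],[0,0,3.6],[0,0,3.6],[0,0,3.6],[0,0,3.6]], xyz=[[0,0,2],[0,0,5],[0,0,8],[0,0,11],[0,0,13],[0,0,13.3],[0,0,13.3],[0,0,13.3]], jaw=[45,45,45,45,45,45,45,45])

```text
time_s: 18.6
eef_pos: [0.4007, -0.214, 0.0526]
eef_rot: [0.001, 0.729, 0.685, 0.0]
wrist_force: [0.3, -0.2, -0.4]
opening: 0.454
grasp_force: 0.0
```

```bash
python3 - <<'E'
from h import *
from scipy.spatial.transform import Rotation as R
o=ctrl.get_obs(); q=o['eef_rot']; M=R.from_quat([*q[1:],q[0]]).as_matrix()
print(o['eef_pos'],o['opening'],'tool y deg',np.degrees(np.arctan2(M[1,1],M[0,1])),'q',o['q'].round(2))
E
```

```text
[ 0.40071603 -0.2140254   0.05258116] 0.453881348265848 tool y deg -3.567243564311521 q [-0.75  0.21  2.04 -0.    0.89 -0.69]
```

Call:
send_rows(dr=[[0,0,0],[0,0,0],[0,0,0],[0,0,0],[0,0,0],[0,0,0],[0,0,0],[0,0,0]], xyz=[[0,0,1],[0,0,2],[0,0,2.7],[0,0,3.1],[0,0,3.1],[0,0,3.1],[0,0,3.1],[0,0,3.1]], jaw=[45,45,45,45,45,40,30,20])

```text
time_s: 19.6
eef_pos: [0.4003, -0.2137, 0.021]
eef_rot: [0.0, 0.729, 0.685, 0.0]
wrist_force: [0.5, -0.4, 0.3]
opening: 0.197
grasp_force: 0.0
```

Call:
send_rows(dr=[[0,0,0],[0,0,0],[0,0,0],[0,0,0],[0,0,0],[0,0,0],[0,0,0],[0,0,0]], xyz=[[0,0,0],[0,0,0],[0,0,0],[0,0,0],[0,0,0],[0,0,0],[0,0,0],[0,0,0]], jaw=[14,10,0,0,0,0,0,0])

```text
time_s: 20.6
eef_pos: [0.4002, -0.2136, 0.021]
eef_rot: [0.0, 0.729, 0.685, -0.0]
wrist_force: [-1.0, 1.4, 4.8]
opening: 0.069
grasp_force: 59.4
```

Call:
send_rows(dr=[[0,0,0],[0,0,0],[0,0,0],[0,0,0],[0,0,0],[0,0,0],[0,0,0],[0,0,0]], xyz=[[0,0,-0.3],[0,0,-1],[0,0,-2.5],[0,0,-4],[0,0,-6],[0,0,-8],[0,0,-8],[0,0,-8]], jaw=[0,0,0,0,0,0,0,0])

```text
time_s: 21.6
eef_pos: [0.4001, -0.2135, 0.1007]
eef_rot: [0.0, 0.729, 0.685, -0.0]
wrist_force: [-0.2, 0.4, -0.5]
opening: 0.067
grasp_force: 58.8
```

```bash
python3 - <<'E'
from h import *
o=ctrl.get_obs(); p=o['eef_pos']; print(p,o['opening'])
a=snap('scene','scene8'); t=snap('top','top8')
# predicted spoon ends (z ~ TCP-0.015): bowl tip at +.07 along y from grasp, tail -.06
for n,im in(('scene',a),('top',t)):
    B,T=proj(n,p+[.004,.07,-.015]),proj(n,p+[-.004,-.06,-.015]); print(n,'pred bowl',B,'tail',T)
    x0,x1=sorted([int(B[0]),int(T[0])]);y0,y1=sorted([int(B[1]),int(T[1])]); x0-=8;x1+=8;y0-=8;y1+=8
    h=cv2.cvtColor(im,cv2.COLOR_RGB2HSV)[y0:y1,x0:x1]; m=cv2.inRange(h,(0,0,150),(179,45,255))
    k,l,st,c=cv2.connectedComponentsWithStats(m)
    for s in st[1:]:
        if s[4]>8: print(n,[s[0]+x0,s[1]+y0,s[0]+s[2]+x0,s[1]+s[3]+y0],s[4])
E
```

```text
[ 0.4000548  -0.21345153  0.10073934] 0.06719089099263331
scene pred bowl [361.14458639 190.44185858] tail [393.64490463 178.4412996 ]
top pred bowl [354.12341074 264.35268999] tail [401.47442352 266.68051924]
top [np.int32(355), np.int32(260), np.int32(372), np.int32(271)] 107
```

Call:
send_rows(dr=[[0,0,0],[0,0,0],[0,0,1],[0,0,2.6],[0,0,4.2],[0,0,5.8],[0,0,7.4],[0,0,9]], xyz=[[0,0,-3],[0,0,-7],[2,0.4,-10],[6.5,1.3,-10],[12,2.3,-10],[17.5,3.4,-10],[23,4.4,-10],[27.2,5.3,-10]], jaw=[0,0,0,0,0,0,0,0])

```text
time_s: 22.7
eef_pos: [0.4686, 0.0505, 0.2]
eef_rot: [-0.0, 0.956, 0.293, -0.001]
wrist_force: [0.6, 0.1, 0.0]
opening: 0.069
grasp_force: 58.8
```

Call:
send_rows(dr=[[0,0,1.5],[0,0,3],[0,0,4.5],[0,0,5.07],[0,0,5.07],[0,0,5.07],[0,0,5.07],[0,0,5.07]], xyz=[[0,0,0],[0,0,1],[0,0,4],[0,0,7],[0,0,10],[0,0,12],[0,0,12.5],[0,0,12.5]], jaw=[0,0,0,0,0,0,0,0])

```text
time_s: 23.7
eef_pos: [0.4686, 0.0487, 0.0756]
eef_rot: [-0.0, 0.999, 0.035, -0.0]
wrist_force: [0.5, 0.3, 0.5]
opening: 0.068
grasp_force: 58.8
```

```bash
python3 - <<'E'
from h import *
from scipy.spatial.transform import Rotation as R
o=ctrl.get_obs(); q=o['eef_rot']; M=R.from_quat([*q[1:],q[0]]).as_matrix(); p=o['eef_pos']
print(p,o['opening'],'tool y deg',np.degrees(np.arctan2(M[1,1],M[0,1])))
print('groove top0',ray('top',281-.3,242.1,.018))
a=snap('scene','scene9'); t=snap('top','top9')
a=cv2.resize(a[180:265,225:345],None,fx=4.4,fy=4.4,interpolation=cv2.INTER_CUBIC)
b=cv2.resize(t[205:290,230:310],None,fx=4.4,fy=4.4,interpolation=cv2.INTER_CUBIC)[:,:270]
cv2.imwrite('pics/z9.png',np.hstack([a,b])[:,:,::-1])
E
```

```text
[0.4686474  0.04866989 0.0755944 ] 0.06766657419719617 tool y deg -86.01104426496514
groove top0 [0.47627689 0.05619514 0.018     ]
```

Call:
send_rows(dr=[[0,0,0.31],[0,0,0.31],[0,0,0.31],[0,0,0.31],[0,0,0.31],[0,0,0.31],[0,0,0.31],[0,0,0.31]], xyz=[[0.1,-0.3,0],[0.1,-0.73,0.5],[0.1,-0.73,1.5],[0.1,-0.73,2.5],[0.1,-0.73,3.3],[0.1,-0.73,3.5],[0.1,-0.73,3.5],[0.1,-0.73,3.5]], jaw=[0,0,0,0,0,0,0,0])

```text
time_s: 24.8
eef_pos: [0.4696, 0.0559, 0.0411]
eef_rot: [0.0, 1.0, 0.019, 0.0]
wrist_force: [0.6, -0.3, -0.9]
opening: 0.068
grasp_force: 58.8
```

```bash
python3 - <<'E'
from h import *
from scipy.spatial.transform import Rotation as R
o=ctrl.get_obs(); q=o['eef_rot']; M=R.from_quat([*q[1:],q[0]]).as_matrix(); p=o['eef_pos']
print(p,o['opening'],'tool y deg',np.degrees(np.arctan2(M[1,1],M[0,1])))
a=snap('scene','scene10'); t=snap('top','top10')
d=M[:,0]; print('tool x',d)
for n,im,b in(('scene',a,(260,185,340,250)),('top',t,(255,205,300,285))):
    for s in(.069,.05,-.061): print(n,s,proj(n,p+d*s+[0,0,-.013]).round(1),end=' ')
    x0,y0,x1,y1=b; h=cv2.cvtColor(im,cv2.COLOR_RGB2HSV)[y0:y1,x0:x1]; m=cv2.inRange(h,(0,0,110),(179,60,255))
    k,l,st,c=cv2.connectedComponentsWithStats(m)
    print([([s[0]+x0,s[1]+y0,s[0]+s[2]+x0,s[1]+s[3]+y0],int(s[4])) for s in st[1:] if s[4]>8])
c=np.array([.473,.056]);e=np.array([.9994,.036]);f=np.array([-.036,.9994])
print('groove corners top',[proj('top',[*(c+sx*.073*e+sy*.02*f),.018]).round(1).tolist() for sx in(1,-1) for sy in(1,-1)])
A=cv2.resize(a[180:265,225:345],None,fx=4,fy=4,interpolation=cv2.INTER_CUBIC)
B=cv2.resize(t[205:290,230:310],None,fx=4,fy=4,interpolation=cv2.INTER_CUBIC)
cv2.imwrite('pics/z10.png',np.hstack([A,B])[:,:,::-1])
E
```

```text
[0.46962545 0.05593034 0.04110257] 0.0681981968185083 tool y deg -87.8708540638318
tool x [9.99309436e-01 3.71521320e-02 6.08375451e-04]
scene 0.069 [278.1 209.9] scene 0.05 [282.  212.7] scene -0.061 [306.9 229.7] [([np.int32(275), np.int32(194), np.int32(283), np.int32(202)], 28), ([np.int32(336), np.int32(206), np.int32(340), np.int32(211)], 9), ([np.int32(277), np.int32(210), np.int32(288), np.int32(217)], 54), ([np.int32(295), np.int32(221), np.int32(308), np.int32(233)], 50), ([np.int32(261), np.int32(229), np.int32(278), np.int32(250)], 276)]
top 0.069 [279.7 220.4] top 0.05 [280.  226.9] top -0.061 [282.  265.1] [([np.int32(255), np.int32(205), np.int32(300), np.int32(285)], 2521)]
groove corners top [[272.7, 218.8], [286.3, 218.2], [275.1, 268.7], [289.0, 268.0]]
```

Spoon blobs in the scene, bowl (277–288, 210–217) and tail end (308,233), match the prediction, so it is level and over the groove. Lowering and releasing.

Call:
send_rows(dr=[[0,0,0],[0,0,0],[0,0,0],[0,0,0],[0,0,0],[0,0,0],[0,0,0],[0,0,0]], xyz=[[0,0,0.3],[0,0,0.5],[0,0,0.7],[0,0,0.75],[0,0,0.75],[0,0,0.75],[0,0,0.75],[0,0,0.75]], jaw=[0,0,0,0,0,0,10,14])

```text
time_s: 25.9
eef_pos: [0.4694, 0.056, 0.0334]
eef_rot: [0.0, 1.0, 0.019, 0.0]
wrist_force: [-0.7, -0.0, 0.3]
opening: 0.14
grasp_force: 0.0
```

Call:
send_rows(dr=[[0,0,0],[0,0,0],[0,0,0],[0,0,0],[0,0,0],[0,0,0],[0,0,0],[0,0,0]], xyz=[[0,0,0],[0,0,0],[0,0,-0.5],[0,0,-3],[0,0,-7],[0,0,-11],[0,0,-14],[0,0,-14]], jaw=[18,22,26,35,60,75,75,75])

```text
time_s: 26.9
eef_pos: [0.4712, 0.0558, 0.1763]
eef_rot: [0.0, 1.0, 0.019, 0.003]
wrist_force: [0.1, -0.2, -0.6]
opening: 0.75
grasp_force: 0.0
```

```bash
python3 - <<'E'
from h import *
o=ctrl.get_obs(); print(o['eef_pos'],o['q'].round(2))
a=snap('scene','scene11')
for n,im,b in(('scene',a,(268,190,320,250)),):
    x0,y0,x1,y1=b; h=cv2.cvtColor(im,cv2.COLOR_RGB2HSV)[y0:y1,x0:x1]; m=cv2.inRange(h,(0,0,110),(179,70,255))
    k,l,st,c=cv2.connectedComponentsWithStats(m)
    print([([s[0]+x0,s[1]+y0,s[0]+s[2]+x0,s[1]+s[3]+y0],int(s[4])) for s in st[1:] if s[4]>5])
g=[.4696,.0559]
for s in(.069,.05,-.061): print(s,proj('scene',[g[0]+s,g[1]+.036*s,.018]).round(1))
E
```

```text
[0.47121295 0.05582484 0.17626425] [-0.13  0.03  1.93  0.    1.17  1.4 ]
[([np.int32(277), np.int32(212), np.int32(309), np.int32(235)], 163), ([np.int32(268), np.int32(229), np.int32(279), np.int32(250)], 165)]
0.069 [278.1 212.8]
0.05 [282.1 215.5]
-0.061 [306.9 232.6]
```

Spoon lies in the groove as planned. Next the pepper.

Call:
send_rows(dr=[[0,0,0],[0,0,0],[0,0,0],[0,0,0],[0,0,0],[0,0,0],[0,0,0],[0,0,0]], xyz=[[-0.5,3,0],[-1.4,9,0],[-2.4,15,0],[-3.4,21,0],[-4.4,27,0],[-5.4,33,0],[-6.3,38.5,0],[-6.85,41.9,0]], jaw=[75,75,75,75,75,75,75,75])

```text
time_s: 27.95
eef_pos: [0.415, -0.3672, 0.1715]
eef_rot: [-0.001, 1.0, 0.017, -0.001]
wrist_force: [-0.1, -0.2, -0.0]
opening: 0.753
grasp_force: 0.0
```

Call:
send_rows(dr=[[0,0,0],[0,0,0],[0,0,0],[0,0,0],[0,0,0],[0,0,0],[0,0,0],[0,0,0]], xyz=[[0,0,0],[0,0,0],[0,0,0],[0,0,0],[0,0,0],[0,0,0],[0,0,0],[0,0,0]], jaw=[75,75,75,75,75,75,75,75])

```text
time_s: 28.95
eef_pos: [0.4164, -0.3653, 0.1734]
eef_rot: [0.0, 1.0, 0.019, 0.0]
wrist_force: [0.5, 0.5, 0.2]
opening: 0.75
grasp_force: 0.0
```

```bash
python3 - <<'E'
from h import *
o=ctrl.get_obs(); print(o['eef_pos'],o['eef_rot'].round(3))
a=snap('scene','scene12')
# dark cap of pepper in scene and top0
t=cv2.imread('pics/top0.png')[:,:,::-1].copy()
for n,im,b,z in(('scene',a,(396,155,418,175),.095),('top',t,(424,248,450,275),.1)):
    x0,y0,x1,y1=b; g=cv2.cvtColor(im,cv2.COLOR_RGB2GRAY)[y0:y1,x0:x1]; m=(g<95).astype(np.uint8)
    k,l,st,c=cv2.connectedComponentsWithStats(m); i=1+st[1:,4].argmax(); s=st[i]
    print(n,s,[x0+s[0]+s[2]/2-.5,y0+s[1]+s[3]/2-.5],ray(n,x0+s[0]+s[2]/2-.5,y0+s[1]+s[3]/2-.5,z))
for p in([.417,-.365],[.416,-.363],[.418,-.368]): print(p,proj('scene',[*p,.095]).round(1),proj('top',[*p,.105]).round(1))
E
```

```text
[ 0.41643196 -0.36527982  0.17335218] [0.    1.    0.019 0.   ]
scene [  0   0  22  20 415] [np.float64(406.5), np.float64(164.5)] [ 0.42290917 -0.36259965  0.095     ]
top [ 4  6  8 12 47] [np.float64(431.5), np.float64(259.5)] [ 0.41356418 -0.35272838  0.1       ]
[0.417, -0.365] [408.5 165. ] [436.5 258. ]
[0.416, -0.363] [408.3 165.2] [435.8 258.4]
[0.418, -0.368] [408.9 164.6] [437.6 257.6]
```

Call:
send_rows(dr=[[0,0,0],[0,0,0],[0,0,0],[0,0,0],[0,0,0],[0,0,0],[0,0,0],[0,0,0]], xyz=[[0,0,2],[0,0,5],[0,0,8],[0,0,9.8],[0,0,10.3],[0,0,10.3],[0,0,10.3],[0,0,10.3]], jaw=[75,75,75,75,75,75,70,60])

```text
time_s: 30.0
eef_pos: [0.4169, -0.3658, 0.0713]
eef_rot: [0.001, 1.0, 0.019, 0.001]
wrist_force: [-0.1, -0.2, -0.3]
opening: 0.601
grasp_force: 0.0
```

Call:
send_rows(dr=[[0,0,0],[0,0,0],[0,0,0],[0,0,0],[0,0,0],[0,0,0],[0,0,0],[0,0,0]], xyz=[[0,0,0],[0,0,0],[0,0,0],[0,0,0],[0,0,-0.5],[0,0,-2],[0,0,-5],[0,0,-5]], jaw=[50,0,0,0,0,0,0,0])

```text
time_s: 31.0
eef_pos: [0.4178, -0.3671, 0.1235]
eef_rot: [0.003, 1.0, 0.019, 0.002]
wrist_force: [0.5, -0.3, -0.4]
opening: 0.467
grasp_force: 60.4
```

Call:
send_rows(dr=[[0,0,0],[0,0,0],[0,0,0],[0,0,0],[0,0,0],[0,0,0],[0,0,0],[0,0,0]], xyz=[[0,0,-3],[0,0,-6],[0.5,-2.5,-7],[1.7,-7.5,-7],[2.9,-13,-7],[4.1,-18.5,-7],[5.3,-23.5,-7],[5.4,-24,-7]], jaw=[0,0,0,0,0,0,0,0])

```text
time_s: 32.0
eef_pos: [0.4612, -0.1203, 0.1897]
eef_rot: [-0.001, 1.0, 0.021, -0.0]
wrist_force: [-0.4, -0.4, -1.2]
opening: 0.466
grasp_force: 60.7
```

Call:
send_rows(dr=[[0,0,0],[0,0,0],[0,0,0],[0,0,0],[0,0,0],[0,0,0],[0,0,0],[0,0,0]], xyz=[[0.6,-3,0],[1.9,-8.5,0],[3.1,-14,0],[4.4,-19.5,0],[5.2,-23,0],[5.34,-23.9,0],[5.34,-23.9,0],[5.34,-23.9,0]], jaw=[0,0,0,0,0,0,0,0])

```text
time_s: 33.0
eef_pos: [0.5059, 0.116, 0.1901]
eef_rot: [0.0, 1.0, 0.018, -0.0]
wrist_force: [0.3, -0.5, -0.6]
opening: 0.462
grasp_force: 60.8
```

```bash
python3 - <<'E'
from h import *
o=ctrl.get_obs(); print(o['eef_pos'],o['eef_rot'].round(3),o['q'].round(2))
z=lambda a,b:(95+a/3.9-.37,205+b/3.9-.37)
c=[.4698,.1418]
for nm,l in(('FR',(.036,-.026)),('FL',(.036,.072))):
    p=np.array([c[0]+l[0]-.036*l[1],c[1]+l[1]+.036*l[0],.018]); print(nm,p)
    P=np.array([(proj('top',p+[.032*np.cos(a),.032*np.sin(a),0])-[95,205]+.37)*3.9 for a in np.linspace(0,6.28,200)])
    print('top zoom L/T/R',P[P[:,0].argmin()].round(),P[P[:,1].argmin()].round(),P[P[:,0].argmax()].round())
    P=np.array([(proj('scene',p+[.032*np.cos(a),.032*np.sin(a),0])-[110,200]+.37)*3.6 for a in np.linspace(0,6.28,200)])
    print('scene zoom L/T/R',P[P[:,0].argmin()].round(),P[P[:,1].argmin()].round(),P[P[:,0].argmax()].round())
E
```

```text
[0.50594701 0.1159643  0.19011305] [ 0.     1.     0.018 -0.   ] [-0.    0.12  1.8  -0.    1.22  1.53]
FR [0.506736 0.117096 0.018   ]
top zoom L/T/R [601. 107.] [644.  65.] [687. 107.]
scene zoom L/T/R [530.  91.] [571.  67.] [610.  88.]
FL [0.503208 0.215096 0.018   ]
top zoom L/T/R [470. 114.] [513.  71.] [556. 113.]
scene zoom L/T/R [425. 139.] [471. 111.] [509. 134.]
```

Call:
send_rows(dr=[[0,0,0],[0,0,0],[0,0,0],[0,0,0],[0,0,0],[0,0,0],[0,0,0],[0,0,0]], xyz=[[0.1,-0.1,2],[0.1,-0.1,5],[0.1,-0.1,7.5],[0.1,-0.1,9],[0.1,-0.1,9.6],[0.1,-0.1,10.1],[0.1,-0.1,10.4],[0.1,-0.1,10.4]], jaw=[0,0,0,0,0,0,0,0])

```text
time_s: 34.0
eef_pos: [0.5071, 0.1185, 0.0866]
eef_rot: [0.0, 1.0, 0.019, 0.0]
wrist_force: [-0.7, -0.0, -0.4]
opening: 0.466
grasp_force: 60.8
```

Call:
send_rows(dr=[[0,0,0],[0,0,0],[0,0,0],[0,0,0],[0,0,0],[0,0,0],[0,0,0],[0,0,0]], xyz=[[0,0,0.1],[0,0,0.2],[0,0,0.25],[0,0,0.25],[0,0,0.25],[0,0,0.25],[0,0,0.25],[0,0,0.25]], jaw=[0,0,0,0,0,0,0,0])

```text
time_s: 35.0
eef_pos: [0.5069, 0.1184, 0.0838]
eef_rot: [0.0, 1.0, 0.019, -0.0]
wrist_force: [0.0, 0.1, -1.2]
opening: 0.465
grasp_force: 60.8
```

Call:
send_rows(dr=[[0,0,0],[0,0,0],[0,0,0],[0,0,0],[0,0,0],[0,0,0],[0,0,0],[0,0,0]], xyz=[[0,0,0.05],[0,0,0.1],[0,0,0.13],[0,0,0.13],[0,0,0.13],[0,0,0.13],[0,0,0.13],[0,0,0.13]], jaw=[0,0,0,0,48,51,58,68])

```text
time_s: 36.0
eef_pos: [0.5069, 0.1184, 0.0824]
eef_rot: [0.0, 1.0, 0.019, -0.0]
wrist_force: [0.2, -0.6, -0.3]
opening: 0.682
grasp_force: 0.0
```

Call:
send_rows(dr=[[0,0,0],[0,0,0],[0,0,0],[0,0,0],[0,0,0],[0,0,0],[0,0,0],[0,0,0]], xyz=[[0,0,0],[0,0,-0.5],[0,0,-3],[0,0,-6],[0,0,-9],[0,0,-10],[0,0,-10],[0,0,-10]], jaw=[75,75,75,75,75,75,75,75])

```text
time_s: 37.0
eef_pos: [0.5061, 0.1184, 0.1812]
eef_rot: [-0.0, 1.0, 0.019, -0.001]
wrist_force: [-0.2, -0.6, 0.4]
opening: 0.748
grasp_force: 0.0
```

```bash
python3 - <<'E'
from h import *
q=lambda a,b:(310+a/6-.4,150+b/6-.4)
for p in([.418,-.065],[.415,-.062],[.421,-.066]):
    for z in(0,.074,.09):
        P=np.array([(proj('scene',[p[0]+.022*np.cos(a),p[1]+.022*np.sin(a),z])-[310,150]+.4)*6 for a in np.linspace(0,6.28,100)])
        T=np.array([(proj('top',[p[0]+.022*np.cos(a),p[1]+.022*np.sin(a),z])-[300,225]+.37)*4+[0,312] for a in np.linspace(0,6.28,100)])
        print(p,z,'scene x',P[:,0].min().round(),P[:,0].max().round(),'bottom',P[:,1].max().round(),'top',P[:,1].min().round(),'| top view x',T[:,0].min().round(),T[:,0].max().round(),'y',T[:,1].min().round(),T[:,1].max().round())
print(ctrl.get_obs()['eef_pos'])
E
```

```text
[0.418, -0.065] 0 scene x 114.0 204.0 bottom 459.0 top 409.0 | top view x 60.0 120.0 y 432.0 492.0
[0.418, -0.065] 0.074 scene x 121.0 215.0 bottom 330.0 top 281.0 | top view x 70.0 133.0 y 422.0 485.0
[0.418, -0.065] 0.09 scene x 123.0 217.0 bottom 300.0 top 253.0 | top view x 72.0 136.0 y 419.0 484.0
[0.415, -0.062] 0 scene x 113.0 204.0 bottom 464.0 top 413.0 | top view x 56.0 116.0 y 436.0 496.0
[0.415, -0.062] 0.074 scene x 121.0 214.0 bottom 334.0 top 286.0 | top view x 65.0 129.0 y 426.0 490.0
[0.415, -0.062] 0.09 scene x 122.0 217.0 bottom 305.0 top 257.0 | top view x 68.0 132.0 y 424.0 488.0
[0.421, -0.066] 0 scene x 111.0 201.0 bottom 456.0 top 405.0 | top view x 62.0 122.0 y 428.0 488.0
[0.421, -0.066] 0.074 scene x 119.0 212.0 bottom 326.0 top 278.0 | top view x 71.0 134.0 y 417.0 481.0
[0.421, -0.066] 0.09 scene x 120.0 214.0 bottom 297.0 top 250.0 | top view x 73.0 137.0 y 415.0 479.0
[0.50607992 0.11839498 0.18116762]
```

Call:
send_rows(dr=[[0,0,0],[0,0,0],[0,0,0],[0,0,0],[0,0,0],[0,0,0],[0,0,0],[0,0,0]], xyz=[[-1.2,2.5,0],[-3.5,7,0],[-6,11.5,0],[-8.5,16,0],[-9.45,18.05,0],[-9.45,18.05,0],[-9.45,18.05,0],[-9.45,18.05,0]], jaw=[75,75,75,75,75,75,75,75])

```text
time_s: 38.0
eef_pos: [0.4193, -0.0646, 0.1822]
eef_rot: [-0.0, 1.0, 0.019, -0.0]
wrist_force: [0.5, -0.4, -0.2]
opening: 0.748
grasp_force: 0.0
```

Call:
send_rows(dr=[[0,0,0],[0,0,0],[0,0,0],[0,0,0],[0,0,0],[0,0,0],[0,0,0],[0,0,0]], xyz=[[0,0,3],[0,0,7],[0,0,10],[0,0,12.3],[0,0,13.3],[0,0,13.4],[0,0,13.4],[0,0,13.4]], jaw=[75,75,75,75,75,75,70,60])

```text
time_s: 39.0
eef_pos: [0.4199, -0.0657, 0.0494]
eef_rot: [0.0, 1.0, 0.019, 0.001]
wrist_force: [0.4, -0.3, -0.7]
opening: 0.602
grasp_force: 0.0
```

Call:
send_rows(dr=[[0,0,0],[0,0,0],[0,0,0],[0,0,0],[0,0,0],[0,0,0],[0,0,0],[0,0,0]], xyz=[[0,0,0],[0,0,0],[0,0,0],[0,0,0],[0,0,0],[0,0,0],[0,0,0],[0,0,0]], jaw=[52,0,0,0,0,0,0,0])

```text
time_s: 40.0
eef_pos: [0.42, -0.0656, 0.0496]
eef_rot: [0.0, 1.0, 0.019, 0.001]
wrist_force: [-1.6, 2.7, 10.1]
opening: 0.44
grasp_force: 59.1
```

```bash
python3 - <<'E'
from h import *
o=ctrl.get_obs(); print(o['eef_pos'],o['opening'],o['wrist_force'],o['torque'])
a=snap('scene','scene13'); t=snap('top','top13')
A=cv2.resize(a[150:260,250:390],None,fx=4.2,fy=4.2,interpolation=cv2.INTER_CUBIC)
B=cv2.resize(t[205:290,270:340],None,fx=3,fy=3,interpolation=cv2.INTER_CUBIC)
im=np.zeros((462,588+210,3),np.uint8); im[:,:588]=A; im[:255,588:]=B
cv2.imwrite('pics/z13.png',im[:,:,::-1])
E
```

```text
[ 0.42002156 -0.06564385  0.04964477] 0.4395216952807304 [-1.61307544  2.65230763 10.05721684] [0.30949517 0.30721118 0.01095135]
```

View pics/z13.png

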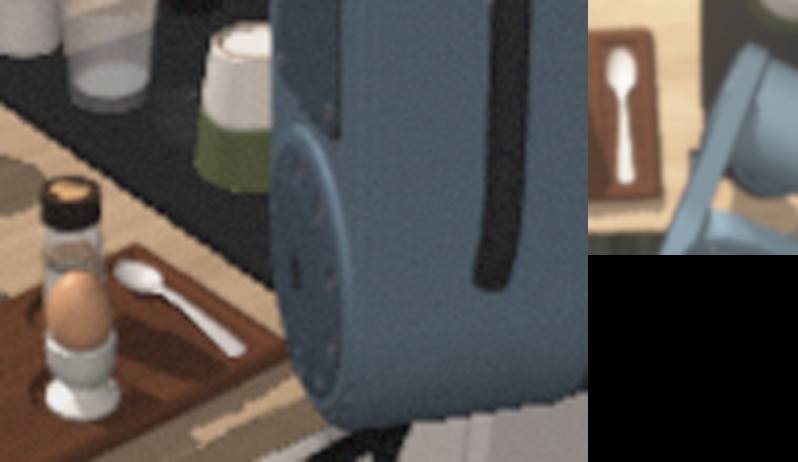

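The picture shows the spoon in its groove, the pepper standing and the egg in its cup. The salt is hidden by the arm, so I lift it and look at it numerically once it is in view.

Call:
send_rows(dr=[[0,0,0],[0,0,0],[0,0,0],[0,0,0],[0,0,0],[0,0,0],[0,0,0],[0,0,0]], xyz=[[0,0,-0.5],[0,0,-2],[0,0,-4.5],[0,0,-8],[0,0,-12],[0,0,-15],[0,0,-15],[0,0,-15]], jaw=[0,0,0,0,0,0,0,0])

```text
time_s: 41.1
eef_pos: [0.4186, -0.0652, 0.1979]
eef_rot: [-0.0, 1.0, 0.019, -0.0]
wrist_force: [-0.1, 0.5, -2.0]
opening: 0.442
grasp_force: 59.7
```

Call:
send_rows(dr=[[0,0,0],[0,0,0],[0,0,0],[0,0,0],[0,0,0],[0,0,0],[0,0,0],[0,0,0]], xyz=[[1,-3,0],[2.7,-8,0],[4.5,-13.5,0],[6.3,-19,0],[8,-24,0],[9.3,-27.3,0],[9.45,-27.75,0],[9.45,-27.75,0]], jaw=[0,0,0,0,0,0,0,0])

```text
time_s: 42.1
eef_pos: [0.5023, 0.2149, 0.1969]
eef_rot: [0.0, 1.0, 0.019, -0.002]
wrist_force: [-0.2, 0.6, -1.0]
opening: 0.444
grasp_force: 59.9
```

Call:
send_rows(dr=[[0,0,0],[0,0,0],[0,0,0],[0,0,0],[0,0,0],[0,0,0],[0,0,0],[0,0,0]], xyz=[[0,0,0],[0,0,2],[0,0,5],[0,0,8],[0,0,10],[0,0,11],[0,0,11],[0,0,11]], jaw=[0,0,0,0,0,0,0,0])

```text
time_s: 43.1
eef_pos: [0.5041, 0.2153, 0.0896]
eef_rot: [-0.0, 1.0, 0.018, 0.001]
wrist_force: [0.2, 0.4, -1.1]
opening: 0.444
grasp_force: 59.9
```

```bash
python3 - <<'E'
from h import *
o=ctrl.get_obs(); p=o['eef_pos']; print(p,o['opening'],o['wrist_force'])
a=snap('scene','scene14')
b=p+[0,0,-.0496]
for z in(0,.02,.04):
    P=np.array([proj('scene',b+[.022*np.cos(k),.022*np.sin(k),z]) for k in np.linspace(0,6.28,100)])
    print('pred z',z,'x',P[:,0].min().round(1),P[:,0].max().round(1),'y',P[:,1].min().round(1),P[:,1].max().round(1))
h=cv2.cvtColor(a,cv2.COLOR_RGB2HSV)
u,v=proj('scene',b+[0,0,.015]).round().astype(int); print(u,v)
m=cv2.inRange(h,(0,0,110),(179,75,255))
for r in range(v-14,v+18,2): print(r,''.join('#' if m[r,c] else '.' for c in range(u-22,u+22)),u-22)
E
```

```text
[0.50411257 0.21525876 0.0895619 ] 0.4443477685135193 [ 0.24234486  0.39355057 -1.07177533]
pred z 0 x 230.5 246.7 y 226.0 235.4
pred z 0.02 x 229.9 246.2 y 220.0 229.3
pred z 0.04 x 229.3 245.8 y 213.9 223.1
238 226
212 .................##########......#.......... 216
214 ..................##########................ 216
216 ................#############..##........... 216
218 #####..###......#.###########...#........... 216
220 ##########......#.#############............. 216
222 ..........#.....#.#############............. 216
224 ................##############.............. 216
226 ...............###############.............. 216
228 ...............###############.............. 216
230 ................##############.............. 216
232 .................############............... 216
234 .....................#...................... 216
236 ............................................ 216
238 ............................................ 216
240 ............................................ 216
242 .#.......................................... 216
```

Salt in the scene spans x 231–246 with its bottom at row 234, as predicted, so it is upright and centred. Lowering.

Call:
send_rows(dr=[[0,0,0],[0,0,0],[0,0,0],[0,0,0],[0,0,0],[0,0,0],[0,0,0],[0,0,0]], xyz=[[-0.1,0,0.6],[-0.1,0,1.2],[-0.1,0,1.7],[-0.1,0,2.1],[-0.1,0,2.3],[-0.1,0,2.4],[-0.1,0,2.4],[-0.1,0,2.4]], jaw=[0,0,0,0,0,0,0,0])

```text
time_s: 44.15
eef_pos: [0.5025, 0.2154, 0.0647]
eef_rot: [-0.0, 1.0, 0.019, 0.0]
wrist_force: [-0.2, 0.5, -0.7]
opening: 0.445
grasp_force: 59.9
```

Call:
send_rows(dr=[[0,0,0],[0,0,0],[0,0,0],[0,0,0],[0,0,0],[0,0,0],[0,0,0],[0,0,0]], xyz=[[0,0,0.05],[0,0,0.1],[0,0,0.15],[0,0,0.2],[0,0,0.2],[0,0,0.2],[0,0,0.2],[0,0,0.2]], jaw=[0,0,0,0,0,0,0,0])

```text
time_s: 45.15
eef_pos: [0.5024, 0.2153, 0.0625]
eef_rot: [-0.0, 1.0, 0.019, 0.0]
wrist_force: [-0.2, -0.5, -0.7]
opening: 0.448
grasp_force: 59.9
```

Call:
send_rows(dr=[[0,0,0],[0,0,0],[0,0,0],[0,0,0],[0,0,0],[0,0,0],[0,0,0],[0,0,0]], xyz=[[0,0,0.05],[0,0,0.1],[0,0,0.1],[0,0,0.1],[0,0,0.1],[0,0,0.1],[0,0,0.1],[0,0,0.1]], jaw=[0,0,0,0,46,50,57,66])

```text
time_s: 46.15
eef_pos: [0.5023, 0.2153, 0.0615]
eef_rot: [-0.0, 1.0, 0.019, -0.0]
wrist_force: [-0.5, -0.9, -0.1]
opening: 0.662
grasp_force: 0.0
```

Call:
send_rows(dr=[[0,0,0],[0,0,0],[0,0,0],[0,0,0],[0,0,0],[0,0,0],[0,0,0],[0,0,0]], xyz=[[0,0,0],[0,0,-0.5],[0,0,-3],[0,0,-7],[0,0,-11],[0,0,-14],[0,0,-15],[0,0,-15]], jaw=[72,72,72,72,72,72,72,72])

```text
time_s: 47.15
eef_pos: [0.5024, 0.2154, 0.2117]
eef_rot: [-0.0, 1.0, 0.019, 0.0]
wrist_force: [-0.0, 1.2, -0.5]
opening: 0.722
grasp_force: 0.0
```

Call:
send_rows(dr=[[0,0,0],[0,0,0],[0,0,0],[0,0,0],[0,0,0],[0,0,0],[0,0,0],[0,0,0]], xyz=[[-1,-3,0],[-3,-8,0],[-5,-13,0],[-7,-18,0],[-9,-23,0],[-10,-26,0],[-10,-26,0],[-10,-26,0]], jaw=[72,72,72,72,72,72,72,72])

```text
time_s: 48.15
eef_pos: [0.3924, 0.4705, 0.2098]
eef_rot: [0.001, 1.0, 0.019, -0.001]
wrist_force: [-0.1, -1.0, 0.4]
opening: 0.716
grasp_force: 0.0
```

```bash
python3 - <<'E'
from h import *
o=ctrl.get_obs(); print(o['time_s'],o['eef_pos'])
a=snap('scene','scene15'); t=snap('top','top15')
def cyl(n,p,r,zs):
    P=np.array([proj(n,[p[0]+r*np.cos(k),p[1]+r*np.sin(k),z]) for z in zs for k in np.linspace(0,6.28,60)]); return P.min(0).round(1),P.max(0).round(1)
c=np.array([.4698,.1418])
for nm,l,r,hh in(('salt',(.036,.072),.022,(.012,.05)),('pepper',(.036,-.026),.0205,(.012,.117)),('cup',(-.036,.023),.024,(.012,.014))):
    p=c+[l[0]-.036*l[1],l[1]+.036*l[0]]
    print(nm,p.round(4),'scene',cyl('scene',p,r,hh),'top',cyl('top',p,r,hh))
for n,im,b in(('scene',a,(220,180,310,258)),('top',t,(212,208,292,270))):
    x0,y0,x1,y1=b; h=cv2.cvtColor(im,cv2.COLOR_RGB2HSV)[y0:y1,x0:x1]; m=cv2.inRange(h,(0,0,110),(179,80,255))
    m[:, :]=m; print(n,x0,y0)
    for r in range(0,y1-y0,2): print(y0+r,''.join('#' if v else '.' for v in m[r]))
E
```

```text
48.15 [0.39236322 0.47046266 0.20983144]
salt [0.5032 0.2151] scene (array([230.4, 223.1]), array([247.5, 243.9])) top (array([217.2, 224.4]), array([233.8, 241.3]))
pepper [0.5067 0.1171] scene (array([259.4, 190.9]), array([275.2, 230.3])) top (array([251. , 219.3]), array([266.8, 239.2]))
cup [0.433  0.1635] scene (array([260.5, 238.7]), array([278.3, 250.2])) top (array([235.6, 249.3]), array([252.2, 265.9]))
scene 220 180
180 #################.####...###..#..#####............................................########
182 #################.###.....##...#....#.....................................................
184 #################..##.##.#####..#######...................................................
186 ##..#############################.............#...........................................
188 ...........#############.#.###..##.##............#........................................
190 ............###########.###.#.#####.#.#...................................................
192 .............##.#..##...#.##.#.##.#.####.............#....................................
194 
[... 4982 characters left out ...]
.......######.......
254 .............................##.......###..........................######.......
256 ......................................####.........................######.......
258 ......................................####.........................#######......
260 ....................................#####..........................#######......
262 ..........................#####..########..........................#######......
264 ...........................############............................#######......
266 ..............................#####..................................####.......
268 ................................................................................
```

Salt (scene x 231–247, bottom row 243), cup (261–278, bottom row 249), pepper and spoon all sit where predicted, and the arm is clear. Handing in.

```bash
python3 -c "
from bench import ctrl
print(ctrl.hand_in())"
```

```text
the job is handed in; nothing more can be done
None
```

I laid the board and handed the job in at about 48 s of the 138 s allowed. In the last camera check the egg cup, salt and spoon were where planned and the pepper looked right. No verdict came back, and I didn't re-measure the egg, honey jar or jam jar at the end.

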